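Balance check of a crank arm on the half-round block

TASK

The crank arm lies aslant over the grey half-round block with its square hub end down on the table. Shift it along over the block until it balances there by itself, about level and at rest, with both ends clear of the table (it rocks for some seconds at first). Do not disturb the parts box, the jar or the roll of tape.

Things in the scene. Friction and masses are not known exactly. Their poses are not given: they have to be found in the camera images.
- crank: Aluminium crank arm, 240 long, flat underside, about 0.24 kg. Origin: on the underside below its balance point, 98.7 from the hub end, 141.3 from the knob end. x runs along it from hub to knob, z out of its top. Square hub block at -x, 44 x 44 x 18 high; then a flat bar 32 wide x 8 thick; black upright knob, 22 diameter, centred 127.3 from the origin, top 42 above the underside.
- hub_end (a point): Centre of the square hub's outer end face (44 wide x 18 high), 98.7 mm from the arm's origin in -x, 9 above the underside.
- knob_top (a point): Centre of the top of the black knob.
- block: Half-round block faced with grey rubber, fixed to the table: top part of a lying cylinder of radius 70, 64 long, crest line 45 above the table, about 131 wide at the table, on a thin foot strip 190 long. Origin on the table under the middle of the crest. y runs along the crest line; at the start the crank arm lies roughly along x, its hub down on the -x side.
- crest (a point): Middle of the block's crest line, 45 above the table.
- parts_box: Bystander: clear open plastic parts box, 100 x 80 x 50 high; origin at the centre of its underside.
- jar: Bystander: closed jar, 60 diameter, 80 high; origin at the centre of its underside.
- tape: Bystander: roll of grey tape lying flat, 90 outside diameter, 24 high; origin at the centre of its underside.
Mind the look-alikes: they are no part of the job. Several things have the shape of the crank; the one meant has the colours described above.

How it is judged:
At the end, for the whole second after the job is handed in: The arm rests on the half-round block alone, right side up and level to within 0.15 rad (about 8 degrees), its balance point within 35 mm of the middle of the crest and 40 to 50 mm above the table, nearly still (under 0.03 m/s and 0.35 rad/s) (angle between crank's own z axis and vertical below 0.15 rad and horizontal distance between crank and crest below 0.035 m and height (world z) of crank between 0.04 and 0.05 m and contact force between crank and block above 0.5 N and linear speed of crank below 0.03 m/s and angular speed of crank below 0.35 rad/s); the robot touches nothing.
It fails at once if the parts box is disturbed (moved more than 20 mm) (distance of parts_box from where it was at the start of the episode above 0.02 m).
It fails at once if the jar is disturbed (moved more than 20 mm) (distance of jar from where it was at the start of the episode above 0.02 m).
It fails at once if the roll of tape is disturbed (moved more than 20 mm) (distance of tape from where it was at the start of the episode above 0.02 m).
It also fails if it takes over 51 s, if anything falls off the work surface, if the arm or the gripper's body presses on something with over 40 N, if the wrist force passes 120 N, or if a joint passes its speed limit or range.

ROBOT

A 6-joint arm with a two-finger parallel gripper is mounted at the origin on the work surface. World frame = base frame: x ahead of the robot, y to its left, z up, the work surface at z = 0. Lengths are in m, angles in rad, forces in N, time in s.
With the tool pointing down it reaches from about 0.25 to 0.775 m from the base axis. Payload 8.9 kg.
Tool frame: the origin (TCP) lies midway between the tips of the shut fingers; the grasp point (between the pads) lies 19 mm behind it; z points along the fingers, y is the line along which they close (so a half turn about z gives the same grasp; the last joint's range is limited). The gripper opens to 85 mm and grips with 20 to 120 N. Pads are 22 mm wide; open, the fingers measure 114 mm over their backs; the gripper's body (76 mm by 85 mm) begins 54 mm behind the grasp point. The pads swing forward as they close: fully open they stand 13 mm farther back than shut.
Start: joints at [-1.355, 0.291, -0.153, 1.127, 0, 1.431], TCP at [0.182, -0.492, 0.231] pointing down, gripper open.
Joint ranges: [-2.52, 2.52], [-0.91, 1.74], [-1.3, 1.37], [-1.96, 2.02], [-1.52, 1.47], [-3.14, 3.14]. Speed limits (rad/s): [2.22, 2.22, 2.79, 3.14, 3.14, 3.14].

INTERFACE

Orientations are given as a rotation vector (axis times angle).
In Python, from workcell import manip gives the robot as it stands. The module is installed in compiled form; this text tells all that it offers.
- The arm moves only by the tool apply_moves, never from a script. Its argument "rows" is a list of rows, each a list of 3 entries, a list of its own where there are three numbers: the closure, from 0 (fully open) to 1 (shut), then the shift along the tool's x, y, z each as a share of 25 cm, from -1 to 1, then the turn about the tool's z as a share of 90 degrees, from -1 to 1. In form: [[fingers, [dx, dy, dz], turn], ...]. A call has exactly 8 rows; each row is the pose to reach, as a shift and turn from the pose commanded when the call began, along the tool's axes at that moment; what a row does not reach only later rows make up. A row lasts 1/8 s, in which the tool goes at most 62.5 mm and 10.7 degrees, less where a joint would pass 70% of its speed; a pose out of reach is approached as far as the arm can. A call with a number of a shift or a turn outside -1 to 1 is refused whole. A call with a gripper value outside its range is refused whole. The fingers move at their own pace and stop on an object; "newtons" is the grip in N (left out, the last holds). Time passes only in rows, so rows that repeat a pose let the fingers close, or fill a call up. It gives the time, the measured TCP pose, the force, the opening and the grip force at its end, in the units of the state.
- manip.read_state(): the state, without advancing time (a new reading comes with each control period).
- manip.read_camera(name): name is "scene" or "top" or "wrist"; returns a dict with "color" (480x640x3 uint8, red, green, blue), "K" (3x3 intrinsics, pixels), "R" (3x3) and "t" (3): a world point X has camera coordinates R X + t; the wrist camera has in their place "hand_eye" (4x4, takes a point from camera to tool coordinates, whose origin is the TCP and whose axes are the flange's). Camera axes: x right, y down, z forward; pixel columns grow to the right and rows downward; lengths in m; the calibration is good to about 2 mm. The wrist camera is an equidistant fisheye: a pixel r from the principal point sees the ray r / f radians off the axis. A picture is of the moment at which its call begins: read the wrist's pose just before it. There is no depth.
- manip.sign_off(): hands the job in; it is judged then, once.
The state is a dict: "time": time; "q": joint angles; "joint_velocities": joint speeds; "joint_torque": joint torques, N m; "ee_pos": TCP position; "tcp_rot": TCP orientation; "ft_force": force on the tool from outside, world axes, zero at the start; "ft_torque": the same for the moment, N m; "width": opening from 0.0 (shut) to 1.0 (fully open); "grasp_force": force on a finger pad.
Only numpy, scipy, OpenCV 4.12 (cv2) and the standard library are available. Lean on these libraries where they do the work, as an engineer would, in place of code of your own. Each camera call takes 0.05 s, during which the arm holds its last target. There are 200 camera calls.

## Working session

There is one attempt and no reset: what is moved stays moved. The work goes in short steps, Python scripts to look and compute and a tool call to move; the robot and the scene stay as the last step left them, time stands still between calls to the robot, and variables do not carry over. Pictures are saved under pics/ and viewed, at most 10 in all, crops included, and the job is handed in when it is done.

Besides the shell and the picture viewer there is one more tool, called after "Call:" as a command line: name --argument value ..., lists and objects as JSON in quotes. apply_moves: Moves the arm, as the interface text tells. Shift numbers are shares of 25 cm and turn numbers shares of 90 degrees, none past 1 either way. Its arguments: {"type":"object","properties":{"rows":{"type":"array"},"newtons":{"type":"number"}},"required":["rows"]}

```bash
mkdir -p pics; cat > h.py <<'E'
import numpy as np,cv2
from workcell import manip
from scipy.spatial.transform import Rotation as Ro
def ray(c,u,v):
    d=np.linalg.inv(c["K"])@np.array([u,v,1.]); R=np.array(c["R"]);t=np.array(c["t"])
    return -R.T@t, R.T@d
def onz(c,u,v,z):
    o,d=ray(c,u,v); return o+d*(z-o[2])/d[2]
def proj(c,X):
    p=np.array(c["K"])@(np.array(c["R"])@np.array(X)+np.array(c["t"])); return p[:2]/p[2]
E
python3 - <<'E'
from h import *
import pickle
for n in("scene","top"):
    c=manip.read_camera(n); cv2.imwrite(f"pics/{n}0.png",c["color"][:,:,::-1]); pickle.dump(c,open(n+"0.pkl","wb"))
s=manip.read_state();print(s["time"],s["ee_pos"],s["tcp_rot"])
E
```

```text
0.1 [ 0.18230381 -0.4919241   0.23080884] [-3.09116801e+00 -5.54145246e-01  7.48678420e-05]
```

View pics/scene0.png

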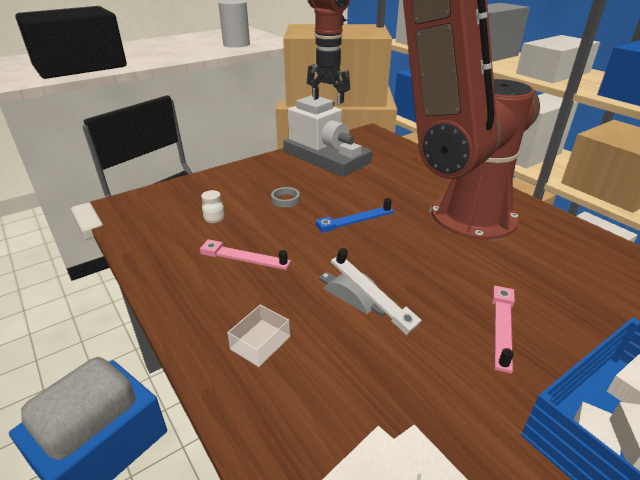

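View pics/top0.png

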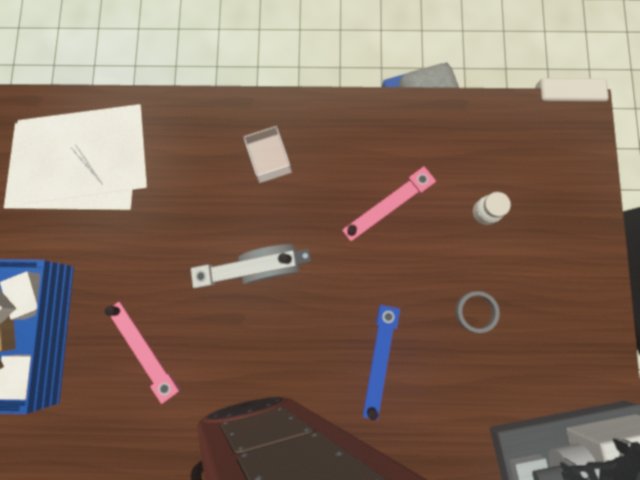

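Candidates in the top view: pink (390,203), pink (143,352), blue (382,360) and silver (245,268). The silver one has the aluminium colour and lies over the grey block, so it fits the description. I'll confirm it in one crop and measure.

```bash
python3 - <<'E'
from h import *
import pickle
c=pickle.load(open("top0.pkl","rb")); s=pickle.load(open("scene0.pkl","rb"))
a=cv2.resize(c["color"][230:300,180:320],None,fx=5,fy=5,interpolation=cv2.INTER_CUBIC)
b=cv2.resize(s["color"][235:345,310:430],None,fx=3.2,fy=3.2,interpolation=cv2.INTER_CUBIC)
o=np.zeros((600,700,3),np.uint8); o[:a.shape[0],:700]=a[:,:700]
o=np.zeros((352,700+0,3),np.uint8); o[:350]=a
o2=np.zeros((352+0,384,3),np.uint8); o2[:]=b
a=cv2.resize(a,(416,208)); full=np.zeros((352,800,3),np.uint8); full[:208,:416]=a; full[:,416:]=b
cv2.imwrite("pics/crop0.png",full[:,:,::-1])
print(-c["R"].T@c["t"],-s["R"].T@s["t"])
hsv=cv2.cvtColor(c["color"],cv2.COLOR_RGB2HSV)[225:305,180:320]
for p in [(201,276),(245,268),(265,252),(265,276),(305,257),(285,258)]: print(p,c["color"][p[1],p[0]])
print(onz(c,201,276,.0),onz(c,285,258,.09), onz(c,305,257,0))
E
```

```text
[ 0.38832835 -0.06036973  1.01607687] [1.03842792 0.67622828 0.72349742]
(201, 276) [97 97 95]
(245, 268) [215 215 205]
(265, 252) [145 151 149]
(265, 276) [129 135 132]
(305, 257) [163 170 169]
(285, 258) [64 56 53]
[0.48010515 0.21669011 0.        ] [0.51179666 0.01910656 0.09      ] [ 5.26686885e-01 -1.87782564e-02 -2.22044605e-16]
```

View pics/crop0.png

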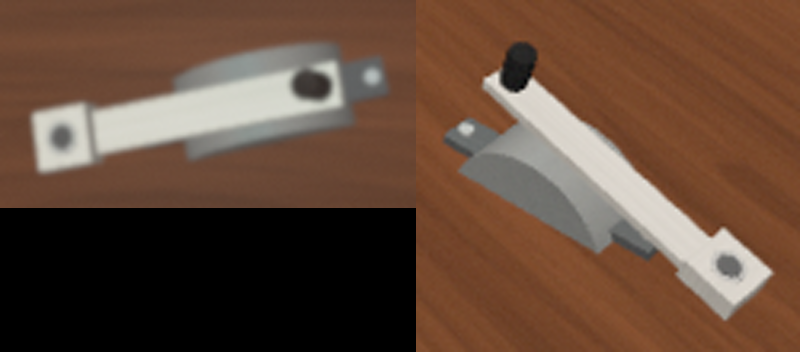

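The crop confirms the silver arm with the black knob, lying over the grey block with its hub at px (201,276) in the top view. Next I measure it.

```bash
cat >> h.py <<'E'
def tri(c1,p1,c2,p2):
    o1,d1=ray(c1,*p1);o2,d2=ray(c2,*p2);d1/=np.linalg.norm(d1);d2/=np.linalg.norm(d2)
    t=np.linalg.lstsq(np.c_[d1,-d2],o2-o1,rcond=None)[0]; a=o1+t[0]*d1;b=o2+t[1]*d2
    return (a+b)/2,np.linalg.norm(a-b)
E
python3 - <<'E'
from h import *
import pickle
c=pickle.load(open("top0.pkl","rb")); s=pickle.load(open("scene0.pkl","rb"))
T=lambda u,v:(180+u/2.971,230+v/2.971); S=lambda u,v:(310+(u-416)/3.2,235+v/3.2)
co=[onz(c,*T(*p),0)[:2] for p in [(340,45),(353,122),(187,158),(176,78)]]
co=np.array(co);print(co.round(4),[np.linalg.norm(co[i]-co[i-1]).round(4) for i in range(4)])
cen=co.mean(0); ax=(co[0]+co[1]-co[2]-co[3]);ax/=np.linalg.norm(ax);print("block",cen,"xaxis yaw",np.degrees(np.arctan2(ax[1],ax[0])))
print("bolt",tri(c,T(372,76),s,S(466,129)), "expected dist", np.linalg.norm(onz(c,*T(372,76),.006)[:2]-cen))
h=tri(c,T(62,137),s,S(728,265));print("hub hole",h)
# white mask
im=c["color"].astype(int); m=((im.min(2)>185)).astype(np.uint8); m[:, :185]=0;m[:,320:]=0;m[:225]=0;m[310:]=0
n,l,st,ce=cv2.connectedComponentsWithStats(m);i=1+st[1:,4].argmax();ys,xs=np.where(l==i)
print(st[i],cv2.fitLine(np.c_[xs,ys].astype(np.float32),cv2.DIST_L2,0,.01,.01).ravel())
hc=[onz(c,*T(*p),.018) for p in [(31,113),(40,172),(98,160),(90,103)]]
print(np.round(hc,4)); print(np.mean(hc,0))
k=tri(c,T(311,84),s,S(519,60));print("knob approx",k)
e=np.array([onz(c,*T(*p),.09) for p in [(334,61),(343,106)]]);print("knob end",e, "scene end", tri(c,T(338,84),s,S(500,86)))
E
```

```text
[[ 0.5538  0.006 ]
 [ 0.4943 -0.0053]
 [ 0.4651  0.1206]
 [ 0.5265  0.1316]] [np.float64(0.1286), np.float64(0.0605), np.float64(0.1293), np.float64(0.0623)]
block [0.50991501 0.06320245] xaxis yaw -77.34079856075319
bolt (array([ 0.52779669, -0.01881945,  0.00907977]), np.float64(0.0023278266344773082)) expected dist 0.08484543901677367
hub hole (array([0.47731568, 0.21124917, 0.02276106]), np.float64(0.0013560266406599192))
[212 255  82  26 926] [ 9.8373395e-01 -1.7963149e-01  2.4751080e+02  2.6719653e+02]
[[0.496  0.2365 0.018 ]
 [0.4518 0.2271 0.018 ]
 [0.4613 0.184  0.018 ]
 [0.5042 0.1924 0.018 ]]
[0.47833321 0.2099976  0.018     ]
knob approx (array([0.51010256, 0.02040367, 0.0915271 ]), np.float64(0.002388331402688484))
knob end [[ 0.52769775  0.00403603  0.09      ]
 [ 0.49602636 -0.00299913  0.09      ]] scene end (array([0.51433902, 0.00390472, 0.05924662]), np.float64(0.0031608096970693355))
```

Call:
apply_moves --rows '[[0,[0.12,-0.13,0],0],[0,[0.3,-0.32,0],0],[0,[0.5,-0.53,0],0],[0,[0.7,-0.75,0],0],[0,[0.9,-0.95,0],0],[0,[0.94,-1,0],0],[0,[0.94,-1,0],0],[0,[0.94,-1,0],0]]' --newtons 40

```text
time: 1.1
ee_pos: [0.3159, -0.1765, 0.2313]
tcp_rot: [3.092, 0.556, -0.0]
ft_force: [-0.0, -0.1, 0.2]
width: 1.005
grasp_force: 0.0
```

Call:
apply_moves --rows '[[0,[0.12,-0.13,0],-0.11],[0,[0.3,-0.32,0],-0.22],[0,[0.5,-0.53,0],-0.33],[0,[0.7,-0.75,0],-0.44],[0,[0.9,-0.95,0],-0.55],[0,[0.94,-1,0],-0.66],[0,[0.94,-1,0],-0.77],[0,[0.94,-1,0],-0.883]]'

```text
time: 2.1
ee_pos: [0.4502, 0.1389, 0.2307]
tcp_rot: [-2.018, -2.407, 0.001]
ft_force: [0.1, -1.1, -0.4]
width: 1.001
grasp_force: 0.0
```

```bash
cat >> h.py <<'E'
def to(target,yaw=None):
    s=manip.read_state(); R=Ro.from_rotvec(s["tcp_rot"]).as_matrix(); d=R.T@(np.array(target)-s["ee_pos"])/.25
    print("t",s["time"],"p",np.round(s["ee_pos"],4),"xyaw",np.degrees(np.arctan2(R[1,0],R[0,0])).round(2),"w",s["width"],"g",s["grasp_force"],"ft",np.round(s["ft_force"],2),"share",d.round(3),"q",np.round(s["q"],2))
E
python3 -c "
from h import *
to([.4778,.2087,.12])"
```

```text
t 2.1 p [0.4502 0.1389 0.2307] xyaw 100.07 w 1.0009460376676096 g 0.0 ft [ 0.09 -1.13 -0.35] share [0.256 0.158 0.443] q [ 0.14  0.19 -0.29  1.09 -0.    1.54]
```

Call:
apply_moves --rows '[[0,[0.1,0.06,0.1],0],[0,[0.2,0.12,0.25],0],[0,[0.256,0.158,0.4],0],[0,[0.256,0.158,0.443],0],[0,[0.256,0.158,0.443],0],[0,[0.256,0.158,0.443],0],[0,[0.256,0.158,0.443],0],[0,[0.256,0.158,0.443],0]]'

```text
time: 3.1
ee_pos: [0.4779, 0.2095, 0.1213]
tcp_rot: [2.023, 2.402, 0.002]
ft_force: [0.4, 1.2, 0.2]
width: 0.998
grasp_force: 0.0
```

```bash
python3 -c "
from h import *
to([.4778,.2087,.002])
w=manip.read_camera('wrist');cv2.imwrite('pics/w1.png',w['color'][:,:,::-1])
import pickle;s=manip.read_state();pickle.dump((w,s),open('w1.pkl','wb'));print(w['K'],w['hand_eye'].round(3))"
```

```text
t 3.1 p [0.4779 0.2095 0.1213] xyaw 99.78 w 0.9978143652286715 g 0.0 ft [0.41 1.19 0.17] share [-0.003 -0.001  0.477] q [ 0.27  0.37 -0.34  0.85 -0.    1.67]
[[371.64829954   0.         317.97744106]
 [  0.         371.64829954 239.49457729]
 [  0.           0.           1.        ]] [[-0.001 -0.959 -0.285  0.072]
 [ 1.    -0.001  0.     0.   ]
 [-0.    -0.285  0.959 -0.143]
 [ 0.     0.     0.     1.   ]]
```

View pics/w1.png

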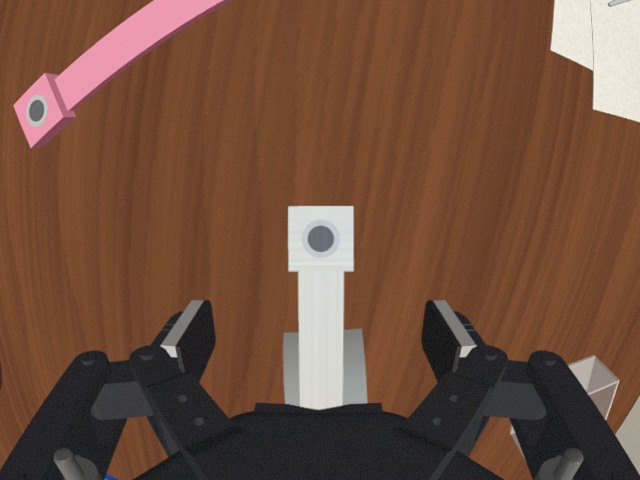

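The wrist view shows the hub centred between the fingers (hole at px 320,238) and square to them. I'll go down and grip.

Call:
apply_moves --rows '[[0,[-0.005,0,0.1],0],[0,[-0.005,0,0.22],0],[0,[-0.005,0,0.33],0],[0,[-0.005,0,0.41],0],[0,[-0.005,0,0.45],0],[0,[-0.005,0,0.475],0],[0,[-0.005,0,0.475],0],[0,[-0.005,0,0.475],0]]'

```text
time: 4.15
ee_pos: [0.4782, 0.2086, 0.0024]
tcp_rot: [2.023, 2.403, 0.001]
ft_force: [0.3, 0.2, 0.1]
width: 0.999
grasp_force: 0.0
```

Call:
apply_moves --rows '[[0.4,[0,0,0],0],[0.7,[0,0,0],0],[1,[0,0,0],0],[1,[0,0,0],0],[1,[0,0,0],0],[1,[0,0,0],0],[1,[0,0,0],0],[1,[0,0,0],0]]' --newtons 50

```text
time: 5.15
ee_pos: [0.4779, 0.2085, 0.0023]
tcp_rot: [2.023, 2.403, 0.001]
ft_force: [-0.4, -0.3, 6.0]
width: 0.503
grasp_force: 49.8
```

Gripped: 0.503 × 85 = 43 mm, which matches the 44 mm hub. Now I lift it.

Call:
apply_moves --rows '[[1,[0,0,-0.03],0],[1,[0,0,-0.06],0],[1,[0,0,-0.1],0],[1,[0,0,-0.14],0],[1,[0,0,-0.18],0],[1,[0,0,-0.2],0],[1,[0,0,-0.2],0],[1,[0,0,-0.2],0]]'

```text
time: 6.15
ee_pos: [0.4774, 0.2083, 0.0516]
tcp_rot: [-2.023, -2.403, 0.001]
ft_force: [0.1, -0.1, -2.1]
width: 0.503
grasp_force: 50.9
```

```bash
python3 -c "
from h import *
to([.4778,.2087,.002])
c=manip.read_camera('scene');o=cv2.resize(c['color'][190:350,290:450],None,fx=3.7,fy=3.7,interpolation=cv2.INTER_CUBIC);cv2.imwrite('pics/s2.png',o[:,:,::-1])
t=manip.read_camera('top')
import pickle;pickle.dump((c,t),open('s2.pkl','wb'))"
```

```text
t 6.15 p [0.4774 0.2083 0.0516] xyaw 99.8 w 0.5032199948593417 g 50.86281359195709 ft [ 0.06 -0.1  -2.08] share [0.001 0.002 0.198] q [ 0.27  0.46 -0.43  0.69 -0.    1.67]
```

View pics/s2.png

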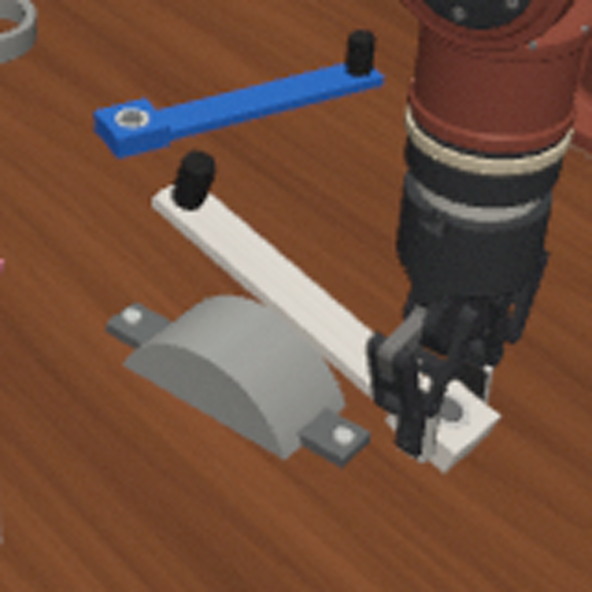

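```bash
python3 - <<'E'
from h import *
import pickle
c,t=pickle.load(open("s2.pkl","rb"))
f=lambda u,v:(290+u/3.7,190+v/3.7)
a=onz(c,*f(133,315),.007);b=onz(c,*f(345,436),.007);print("bolts",a,b,"mid",(a+b)/2,"len",np.linalg.norm(a-b),"yaw",np.degrees(np.arctan2(*(a-b)[1::-1])))
# top view: end edge of bar (top), knob
im=t["color"].astype(int);m=(im.min(2)>170).astype(np.uint8);m[:,:185]=0;m[:,320:]=0;m[:225]=0;m[310:]=0
ys,xs=np.where(m);print(xs.min(),xs.max(),ys.min(),ys.max())
# knob top: dark in scene ~ f(202,160)
d=(im.max(2)<75).astype(np.uint8);n,l,st,ce=cv2.connectedComponentsWithStats(d[225:300,200:330])
print([(st[i],ce[i]+[200,225]) for i in range(1,n) if st[i,4]>15])
# bar predicted for tilt th
h=np.array([np.cos(np.radians(-80.2)),np.sin(np.radians(-80.2)),0]);hole=np.array([.4773,.2105,.0721])
for th in (12,15,17,20):
    r=np.radians(th);D=h*np.cos(r)+[0,0,np.sin(r)];N=-h*np.sin(r)+np.array([0,0,np.cos(r)])
    k=hole-18*N/1e3+.204*D+.042*N; e=hole-.018*N+.218*D+.008*N
    print(th,"knob scene",(proj(c,k)-[290,190])*3.7,"end",(proj(c,e)-[290,190])*3.7,"knob top",proj(t,k),"end top",proj(t,e))
E
```

```text
bolts [ 0.52444434 -0.02009858  0.007     ] [0.48659203 0.14712492 0.007     ] mid [0.50551818 0.06351317 0.007     ] len 0.17145407078951486 yaw -77.24560054811654
199 306 247 283
[(array([77, 26, 12,  9, 78], dtype=int32), array([282.64102564, 254.92307692]))]
12 knob scene [191.42485494 173.40683586] end [165.50277752 199.83850041] knob top [283.14476914 255.45578742] end top [294.48558634 255.93315052]
15 knob scene [196.46478413 162.15409974] end [168.41048006 186.59210429] knob top [280.81639679 255.03472326] end top [293.08754265 255.33308747]
17 knob scene [200.22194663 154.90428175] end [170.75439663 177.95774604] knob top [279.09127227 254.78035996] end top [291.97801682 254.95501912]
20 knob scene [206.45699665 144.43379371] end [174.88563109 165.3264813 ] knob top [276.2430793 254.4405283] end top [290.042659   254.42331652]
```

Call:
apply_moves --rows '[[1,[-0.04,0.003,0],0],[1,[-0.1,0.007,0],0],[1,[-0.17,0.012,0],0],[1,[-0.23,0.017,0.02],0],[1,[-0.27,0.02,0.04],0],[1,[-0.288,0.02,0.06],0],[1,[-0.288,0.02,0.08],0],[1,[-0.288,0.02,0.08],0]]'

```text
time: 7.25
ee_pos: [0.4943, 0.1386, 0.0313]
tcp_rot: [-2.023, -2.403, 0.001]
ft_force: [-2.1, -0.0, -1.8]
width: 0.507
grasp_force: 50.9
```

```bash
python3 -c "
from h import *
to([.4947,.1375,.0239])
c=manip.read_camera('scene');o=cv2.resize(c['color'][190:350,290:450],None,fx=3.7,fy=3.7,interpolation=cv2.INTER_CUBIC);cv2.imwrite('pics/s3.png',o[:,:,::-1])"
```

```text
t 7.25 p [0.4943 0.1386 0.0313] xyaw 99.82 w 0.5072663049472671 g 50.85302174091339 ft [-2.12 -0.01 -1.83] share [-0.004  0.001  0.03 ] q [ 0.13  0.48 -0.47  0.63  0.    1.53]
```

View pics/s3.png

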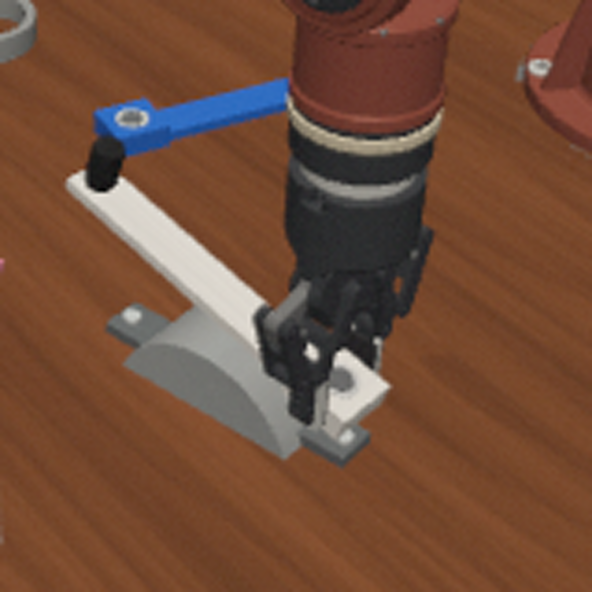

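The arm is held over the block and looks well placed. I'll lower it gently until it touches.

Call:
apply_moves --rows '[[1,[0,0,0.006],0],[1,[0,0,0.01],0],[1,[0,0,0.014],0],[1,[0,0,0.018],0],[1,[0,0,0.02],0],[1,[0,0,0.02],0],[1,[0,0,0.02],0],[1,[0,0,0.02],0]]'

```text
time: 8.3
ee_pos: [0.4949, 0.1383, 0.0268]
tcp_rot: [2.024, 2.403, 0.0]
ft_force: [-0.1, 0.1, -2.7]
width: 0.509
grasp_force: 50.9
```

Call:
apply_moves --rows '[[1,[0,0,0.002],0],[1,[0,0,0.004],0],[1,[0,0,0.006],0],[1,[0,0,0.008],0],[1,[0,0,0.01],0],[1,[0,0,0.01],0],[1,[0,0,0.01],0],[1,[0,0,0.01],0]]'

```text
time: 9.3
ee_pos: [0.4949, 0.1383, 0.0243]
tcp_rot: [2.024, 2.403, 0.0]
ft_force: [-0.2, 0.4, -1.5]
width: 0.503
grasp_force: 50.9
```

Call:
apply_moves --rows '[[1,[0,0,0.002],0],[1,[0,0,0.004],0],[1,[0,0,0.006],0],[1,[0,0,0.008],0],[1,[0,0,0.008],0],[1,[0,0,0.008],0],[1,[0,0,0.008],0],[1,[0,0,0.008],0]]'

```text
time: 10.3
ee_pos: [0.495, 0.1382, 0.0226]
tcp_rot: [2.023, 2.403, 0.0]
ft_force: [-2.1, -0.2, 5.2]
width: 0.503
grasp_force: 51.6
```

Contact at about +7 N. I'll ease off slightly and open.

Call:
apply_moves --rows '[[1,[0,0,-0.003],0],[1,[0,0,-0.003],0],[1,[0,0,-0.003],0],[0,[0,0,-0.003],0],[0,[0,0,-0.003],0],[0,[0,0,-0.003],0],[0,[0,0,-0.003],0],[0,[0,0,-0.003],0]]'

```text
time: 11.3
ee_pos: [0.4949, 0.1383, 0.023]
tcp_rot: [2.024, 2.403, 0.0]
ft_force: [-0.0, 0.1, 0.2]
width: 1.003
grasp_force: 0.0
```

```bash
python3 -c "
from h import *
to([.4947,.1375,.18])
c=manip.read_camera('scene');o=cv2.resize(c['color'][190:350,290:450],None,fx=3.7,fy=3.7,interpolation=cv2.INTER_CUBIC);cv2.imwrite('pics/s4.png',o[:,:,::-1])"
```

```text
t 11.3 p [0.4949 0.1383 0.023 ] xyaw 99.79 w 1.0026512600853796 g 0.0 ft [-0.03  0.05  0.18] share [-0.003 -0.001 -0.628] q [ 0.13  0.49 -0.47  0.61  0.    1.53]
```

View pics/s4.png

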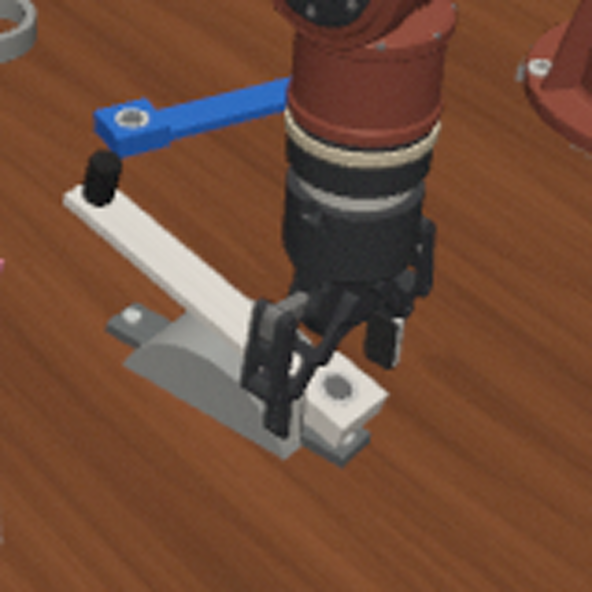

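The fingers are open and the arm is free and rocking on the block. I'll retreat straight up and let it settle.

Call:
apply_moves --rows '[[0,[0,0,-0.1],0],[0,[0,0,-0.25],0],[0,[0,0,-0.45],0],[0,[0,0,-0.65],0],[0,[0,0,-0.8],0],[0,[0,0,-0.8],0],[0,[0,0,-0.8],0],[0,[0,0,-0.8],0]]'

```text
time: 12.35
ee_pos: [0.494, 0.1382, 0.2217]
tcp_rot: [-2.023, -2.402, 0.003]
ft_force: [0.3, 0.5, 0.1]
width: 0.997
grasp_force: 0.0
```

Call:
apply_moves --rows '[[0,[0.2,0,0],0],[0,[0.4,0,0],0],[0,[0.6,0,0],0],[0,[0.6,0,0],0],[0,[0.6,0,0],0],[0,[0.6,0,0],0],[0,[0.6,0,0],0],[0,[0.6,0,0],0]]'

```text
time: 13.35
ee_pos: [0.4695, 0.2855, 0.2231]
tcp_rot: [2.025, 2.402, 0.0]
ft_force: [-0.8, -0.5, -0.4]
width: 0.999
grasp_force: 0.0
```

```bash
cat > knob.py <<'E'
from h import *
import time
def look():
    c=manip.read_camera('scene');im=c['color'].astype(int)
    d=(im.max(2)<60).astype(np.uint8)[200:290,290:345]; n,l,st,ce=cv2.connectedComponentsWithStats(d)
    return manip.read_state()["time"],[(ce[i]+[290,200]).round(2).tolist()+[int(st[i,4])] for i in range(1,n) if st[i,4]>20],c
E
python3 -c "
from knob import *
for i in range(30):
    r=look()
    if i%2==0: print(round(r[0],2),r[1])
c=r[2];o=cv2.resize(c['color'][190:350,290:450],None,fx=3.7,fy=3.7,interpolation=cv2.INTER_CUBIC);cv2.imwrite('pics/s5.png',o[:,:,::-1])"
```

```text
13.4 [[313.97, 246.7, 116]]
13.5 [[313.25, 251.79, 111]]
13.6 [[313.14, 252.41, 110]]
13.7 [[313.58, 248.61, 109]]
13.8 [[314.71, 243.88, 112]]
13.9 [[315.03, 242.83, 114]]
14.0 [[314.29, 245.72, 109]]
14.1 [[313.47, 249.94, 112]]
14.2 [[313.28, 251.63, 110]]
14.3 [[313.56, 249.27, 108]]
14.4 [[314.43, 245.41, 106]]
14.5 [[314.71, 243.67, 112]]
14.6 [[314.41, 245.21, 107]]
14.7 [[313.6, 248.68, 108]]
14.8 [[313.38, 250.4, 109]]
```

View pics/s5.png

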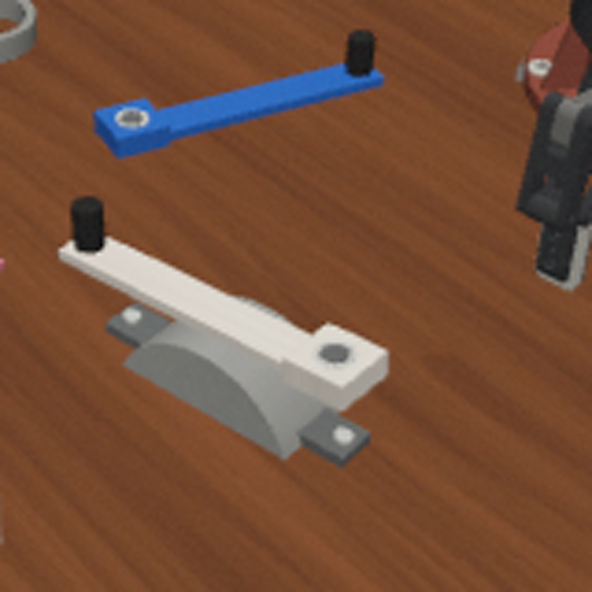

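It is rocking near level and damping out, with both ends clear of the table. I'll wait about 6 s by holding position, then measure.

Call:
apply_moves --rows '[[0,[0,0,0],0],[0,[0,0,0],0],[0,[0,0,0],0],[0,[0,0,0],0],[0,[0,0,0],0],[0,[0,0,0],0],[0,[0,0,0],0],[0,[0,0,0],0]]'

```text
time: 15.85
ee_pos: [0.4693, 0.2861, 0.2231]
tcp_rot: [-2.024, -2.403, 0.0]
ft_force: [0.8, -0.1, -0.6]
width: 1.0
grasp_force: 0.0
```

Call:
apply_moves --rows '[[0,[0,0,0],0],[0,[0,0,0],0],[0,[0,0,0],0],[0,[0,0,0],0],[0,[0,0,0],0],[0,[0,0,0],0],[0,[0,0,0],0],[0,[0,0,0],0]]'

```text
time: 16.85
ee_pos: [0.4693, 0.2861, 0.2231]
tcp_rot: [-2.024, -2.403, 0.0]
ft_force: [0.3, 0.3, -0.3]
width: 0.998
grasp_force: 0.0
```

Call:
apply_moves --rows '[[0,[0,0,0],0],[0,[0,0,0],0],[0,[0,0,0],0],[0,[0,0,0],0],[0,[0,0,0],0],[0,[0,0,0],0],[0,[0,0,0],0],[0,[0,0,0],0]]'

```text
time: 17.85
ee_pos: [0.4693, 0.2861, 0.2231]
tcp_rot: [2.024, 2.403, 0.0]
ft_force: [-0.4, -0.2, -0.4]
width: 1.0
grasp_force: 0.0
```

Call:
apply_moves --rows '[[0,[0,0,0],0],[0,[0,0,0],0],[0,[0,0,0],0],[0,[0,0,0],0],[0,[0,0,0],0],[0,[0,0,0],0],[0,[0,0,0],0],[0,[0,0,0],0]]'

```text
time: 18.85
ee_pos: [0.4693, 0.2861, 0.2231]
tcp_rot: [-2.024, -2.403, -0.0]
ft_force: [-0.2, -0.5, 0.1]
width: 0.998
grasp_force: 0.0
```

Call:
apply_moves --rows '[[0,[0,0,0],0],[0,[0,0,0],0],[0,[0,0,0],0],[0,[0,0,0],0],[0,[0,0,0],0],[0,[0,0,0],0],[0,[0,0,0],0],[0,[0,0,0],0]]'

```text
time: 19.85
ee_pos: [0.4693, 0.2861, 0.2231]
tcp_rot: [2.024, 2.403, 0.0]
ft_force: [-0.2, 0.6, 0.5]
width: 0.999
grasp_force: 0.0
```

Call:
apply_moves --rows '[[0,[0,0,0],0],[0,[0,0,0],0],[0,[0,0,0],0],[0,[0,0,0],0],[0,[0,0,0],0],[0,[0,0,0],0],[0,[0,0,0],0],[0,[0,0,0],0]]'

```text
time: 20.85
ee_pos: [0.4693, 0.2861, 0.223]
tcp_rot: [-2.024, -2.403, 0.0]
ft_force: [1.1, -0.5, -1.0]
width: 1.0
grasp_force: 0.0
```

```bash
python3 -c "
from knob import *
for i in range(16):
    r=look()
    print(round(r[0],2),r[1])
c=r[2];t=manip.read_camera('top')
import pickle;pickle.dump((c,t),open('s6.pkl','wb'))
o=cv2.resize(c['color'][230:330,290:410],None,fx=3.3,fy=3.3,interpolation=cv2.INTER_CUBIC)
a=cv2.resize(t['color'][225:305,180:340],None,fx=2.5,fy=2.5,interpolation=cv2.INTER_CUBIC)
f=np.zeros((330,796,3),np.uint8);f[:,:396]=o;f[:200,396:]=a;cv2.imwrite('pics/f6.png',f[:,:,::-1])"
```

```text
20.9 [[313.63, 247.24, 105]]
20.95 [[313.62, 247.17, 106]]
21.0 [[313.62, 247.17, 106]]
21.05 [[313.63, 247.24, 105]]
21.1 [[313.63, 247.24, 105]]
21.15 [[313.63, 247.24, 105]]
21.2 [[313.63, 247.24, 105]]
21.25 [[313.63, 247.24, 105]]
21.3 [[313.62, 247.17, 106]]
21.35 [[313.63, 247.24, 105]]
21.4 [[313.62, 247.17, 106]]
21.45 [[313.63, 247.24, 105]]
21.5 [[313.63, 247.24, 105]]
21.55 [[313.63, 247.24, 105]]
21.6 [[313.62, 247.17, 106]]
21.65 [[313.63, 247.24, 105]]
```

View pics/f6.png

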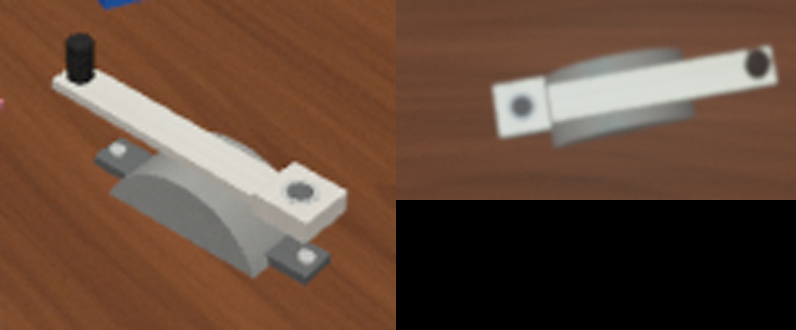

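The arm is at rest (knob centroid steady near px 313.6,247.2). Last check is level and position.

```bash
python3 - <<'E'
from h import *
import pickle
c,t=pickle.load(open("s6.pkl","rb"))
h,e1=tri(t,(230,267.4),c,(380.9,287.9));k,e2=tri(t,(324.2,249.8),c,(313.9,241.5))
print(h,e1,k,e2); d=k-h; L=np.hypot(*d[:2]); print("L",L,"dz",d[2],"tilt deg",np.degrees(np.arctan2(d[2],L)-np.arctan2(.024,.204)))
o=h+d*76.7/204;print("origin",o[:2],"off crest",o[:2]-[.508,.063])
E
```

```text
[0.49307071 0.13879316 0.06361238] 0.0013594160447551891 [ 0.53066871 -0.06223644  0.086402  ] 8.440906157404798e-05
L 0.20451530005779298 dz 0.022789625370487843 tilt deg -0.3514631811008422
origin [0.50720682 0.06320997] off crest [-0.00079318  0.00020997]
```

Level to 0.4°, and within 1 mm of the crest. Handing in.

```bash
python3 -c "
from workcell import manip
print(manip.sign_off())"
```

```text
the job is handed in; nothing more can be done
None
```

The crank arm balances by itself on the block, at rest, level to about 0.4° and about 1 mm from the crest by camera measurement; the bystanders were never approached, and the job was handed in at about 22 s (no verdict was returned).

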